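Load the test fixture under its weighted probe arm

ROBOT

A 7-joint arm with a two-finger parallel gripper is mounted at the origin on a cart in front of the work surface, level with it; the furniture and walls round the work are solid. World frame = base frame: x ahead of the robot, y to its left, z up, the work surface at z = 0. Lengths are in m, angles in rad, forces in N, time in s.
With the tool pointing down it reaches from about 0.425 to 0.825 m from the base axis. Payload 3.6 kg.
Tool frame: the origin (TCP) lies at the very end of the fingers, on their centre line; the grasp point (between the pads) lies 19 mm behind it (ctrl.pinch_z is the distance from the TCP to the grasp point, in m); z points along the fingers, x is the direction in which the jaws open and shut, and the axes are right-handed (so a half turn about z gives the same grasp; the last joint's range is limited). The gripper opens to 93 mm and grips with 3 to 60 N. Pads are 15 mm wide; open, the fingers measure 128 mm over their backs; the gripper's body (75 mm by 188 mm) begins 65 mm behind the grasp point.
Start: joints at [-1.357, 0.615, -0.013, 1.423, 0.008, 1.103, -0.04], TCP at [0.154, 0.631, 0.198] pointing down, gripper open.
Joint ranges: [-3.12, 3.12], [-0.3, 2.06], [-1.34, 1.32], [0.26, 2.42], [-1.36, 4.5], [0.01, 1.98], [-2.84, 2.84]. Speed limits (rad/s): [2.79, 2.79, 3.14, 3.14, 3.14, 3.14, 3.14].

INTERFACE

Orientations are given as a 3x3 rotation matrix whose columns are the frame's x, y, z axes.
In Python, from rig import ctrl gives the robot as it stands. The module is installed in compiled form; this text tells all that it offers.
- The arm moves only by the shell command python3 -m crank 'ROWS' [OPENING] [FORCE]. ROWS is JSON, a list of rows, each a list of 2 entries, a list of its own where there are three numbers: the shift along the world's x, y, z in m, then the turn, a rotation vector about the world's x, y, z in rad. A call has exactly 10 rows; each row shifts and turns the commanded pose from where the row before left it; what a row does not reach is not made up. A row lasts 1/10 s, in which the tool goes at most 50 mm and 8.59 degrees, less where a joint would pass 70% of its speed; a pose out of reach is approached as far as the arm can. A call is refused whole if a number of a shift passes 0.05 or a number of a turn 0.15, either way. A call with a gripper value outside its range is refused whole. OPENING is the closure in counts, from 0 (fully open) to 255 (shut), set as the call begins (- or left out, the last holds). The fingers move at their own pace and stop on an object; FORCE is the grip in N (left out, the last holds). Time passes only in rows, so rows that do not move let the fingers close, or fill a call up. It gives the time, the measured TCP pose, the force and the opening at its end, in the units of the state.
- ctrl.get_state(): the state, without advancing time (a new reading comes with each control period).
- ctrl.snapshot(name): name is "scene" or "top" or "wrist"; returns a dict with "image" (480x640x3 uint8, red, green, blue), "vfov" (degrees; the focal length in pixels is half the picture's height over the tangent of half this angle, whatever the lens; pixels are square), "cx", "cy" (the principal point, pixels), "world_from_camera" (4x4, takes a point from camera to world coordinates). Camera axes: x right, y up, looking along -z (the intrinsics and any distortion apply to the point x, -y, -z); pixel columns grow to the right and rows downward; lengths in m; the calibration is good to about 2 mm. A picture is of the moment at which its call begins. There is no depth.
- ctrl.sign_off(): hands the job in, once; it reports no verdict.
Trained networks look in the newest picture that a camera, given by its name, has taken for a name from the list of things; names that differ only in an ending like _2 or _b are one class to them, and where a whole thing is asked for, a point or a joint stands for the part that bears it (a point fixed in the world has none). Each returns a list of dicts, best first, with "p" (0 to 1); they miss things now and then, are a little off and sometimes report something else, mostly with a low value. They report only what shows in the picture. A call takes as long as a camera call. They do not tell look-alikes from the thing itself.
- ctrl.outline_of(camera, target): "pixels" (480x640 bool, what is visible of it) and "rect" ([left, top, width, height] in pixels, round what is visible of it).
- ctrl.tip_of(camera, target): "at" ([column, row] in pixels: a listed point, or the origin of a listed thing).
The state is a dict: "time_s": time; "joints": joint angles; "dq": joint speeds; "tau": joint torques, N m; "ee_pos": TCP position; "orientation": TCP orientation; "contact_force": force on the tool from outside, world axes, zero at the start; "moment": the same for the moment, N m; "finger_gap": finger opening in m.
Only numpy, scipy, OpenCV 4.12 (cv2) and the standard library are available. Lean on these libraries where they do the work, as an engineer would, in place of code of your own. Each camera call takes 0.05 s, during which the arm holds its last target. There are 200 camera calls.

TASK

Get the test fixture ready: put the solder spool upright in the orange tray on the tail of the sprung probe arm, so that its weight holds the probe up. Then slide the heat-sink board gently in under the raised probe, without bumping the arm, until it sits squarely in the blue nest up to the end stop. Let go and leave it there, flat in the nest, with the spool still holding the probe up.

Things in the scene. Friction and masses are not known exactly. Their poses are not given: they have to be found in the camera images.
- spool_mid (a point): Middle (half-way up) of the solder spool: upright, blue flanges, silver wire, 62 mm across, 50 mm tall, about 0.35 kg, loose on the bench; z is its axis. The only loose thing here heavy enough to hold the probe arm up.
- board_mid (a point): Middle of the heat-sink board's finned metal block (green board with screw terminals on top), loose, about 0.14 kg. The block is 50 mm along x, 78 mm along y, 22 mm tall, this point 11 mm above its underside; 33 mm tall with the terminals. Grasp across the 50 mm, near the end that enters last.
- tray (a point): Centre of the floor of the round orange tray on the probe arm's tail: 82 mm inside, rim 5 mm above the floor. With the arm down it slopes, outer edge higher. Pressed down it sinks about 25 mm and is level when the arm is fully open; its floor centre is then at (+185, +25, +70) mm in point nest's axes.
- probe_arm (a joint): Hinge of the test fixture's sprung arm, rad: 0 = probe tip 12 mm above the nest floor, in the board's way; 0.32 = fully open, tail down, tip 42 mm above it. A spring pulls it to 0; about 1 to 2.5 N on the tray opens it. The arm, steel, 14 mm wide, lies along x over (0, +25) mm in nest's axes, its top then 67 mm above the nest floor.
- nest (a point): On the fixture's grey plate (top 8 mm above the bench), where the middle of the board's underside belongs. x: along the arm from probe to tray; y: the way the board slides in, its length along y, either end first; z up. End stop face at y = +43 mm, 14 mm tall; rails 8 mm tall, 64 mm apart, y = +10 to +43. Open at -y; plate ends at y = -90. Pivot posts from x = +87 mm, 74 mm tall.
Mind the look-alikes: they are no part of the job. Of the things that look like the part that bears spool_mid, the middle-sized one is meant.

How it is judged:
On the way, in this order (a step that is already met when the one before it is completed fails the run):
1. the spool stands released in the tray and holds the probe arm up, the board not yet beneath it (value of joint probe_arm above 0.27 rad and horizontal distance between spool_mid and tray below 0.02 m and contact force between the fingers and spool below 0.1 N and y of board_mid in the frame of nest below -0.03 m), for 0.2 s.
2. the board lies in the nest beneath the raised probe (value of joint probe_arm above 0.27 rad and x of board_mid in the frame of nest between -0.012 and 0.012 m and y of board_mid in the frame of nest between -0.015 and 0.015 m), for 0.2 s.
At the end, for the whole second after the job is handed in: Spool upright (0.2 rad) in the tray, within 20 mm of its centre, holding the arm open (joint over 0.27 rad); board flat on the nest floor under the probe, within 12 mm sideways and 15 mm along of the nest point and 0.2 rad of its direction; both at rest (all of step 2 and horizontal distance between spool_mid and tray below 0.02 m and angle between spool_mid's own z axis and vertical below 0.2 rad and z of board_mid in the frame of nest below 0.016 m and angle between board_mid's own z axis and vertical below 0.1 rad and angle between the y axis of board_mid and the y axis of nest, either way round below 0.2 rad and linear speed of each of driver_board, spool below 0.02 m/s); the robot touches nothing.
It fails at once if the board bumps the probe arm with more than 6 N (contact force between driver_board and probe_arm above 6 N).
It also fails if it takes over 54 s, if anything falls off the work surface, if the arm or the gripper's body presses on something with over 40 N, if the wrist force passes 120 N, or if a joint passes its speed limit or range.

## Working session

There is one attempt and no reset: what is moved stays moved. The work goes in short steps, Python scripts to look and compute and a shell command to move; the robot and the scene stay as the last step left them, time stands still between calls to the robot, and variables do not carry over. Pictures are saved under pics/ and viewed, about 8 in all and at most 12, crops included, and the job is handed in when it is done.

```bash
mkdir -p pics
cat > h.py <<'E'
import numpy as np, cv2
from rig import ctrl
def snap(c):
    s=ctrl.snapshot(c); s['f']=240/np.tan(np.radians(s['vfov'])/2); return s
def save(s,n): cv2.imwrite('pics/'+n,s['image'][:,:,::-1])
def ray(s,uv):
    T=np.array(s['world_from_camera']); d=np.array([(uv[0]-s['cx'])/s['f'],-(uv[1]-s['cy'])/s['f'],-1.])
    return T[:3,3],T[:3,:3]@d
def atz(s,uv,z):
    o,d=ray(s,uv); return o+d*(z-o[2])/d[2]
def tri(pairs):
    A=0;b=0
    for s,uv in pairs:
        o,d=ray(s,uv); d=d/np.linalg.norm(d); P=np.eye(3)-np.outer(d,d); A=A+P; b=b+P@o
    return np.linalg.solve(A,b)
def proj(s,p):
    T=np.linalg.inv(np.array(s['world_from_camera'])); q=T[:3,:3]@p+T[:3,3]
    return s['cx']+s['f']*q[0]/-q[2], s['cy']+s['f']*q[1]/q[2]
E
python3 - <<'E'
from h import *
np.set_printoptions(precision=4,suppress=True)
for c in ('scene','top'):
    s=snap(c); save(s,c+'0.png'); print(c,s['vfov'],s['cx'],s['cy'],[k for k in s]); print(np.array(s['world_from_camera']))
    for t in ('spool_mid','board_mid','tray','probe_arm','nest'):
        print(t,[(round(r['p'],2),np.round(r['at'],1).tolist(),atz(s,r['at'],{'spool_mid':.025,'board_mid':.011,'tray':.09,'nest':.008}.get(t,.07)).round(3).tolist()) for r in ctrl.tip_of(c,t)[:5]])
print(ctrl.get_state())
E
```

```text
scene 46.516730182991154 318.6236901053446 237.8409417519029 ['image', 'vfov', 'cx', 'cy', 'world_from_camera', 'f']
[[ 0.8128  0.3321 -0.4786 -0.1216]
 [-0.5823  0.4895 -0.6491 -0.8754]
 [ 0.0187  0.8063  0.5912  0.9348]
 [ 0.      0.      0.      1.    ]]
spool_mid [(0.97, [241.0, 189.2], [0.564, 0.467, 0.025]), (0.88, [285.1, 275.9], [0.451, 0.039, 0.025]), (0.7, [267.1, 252.8], [0.463, 0.146, 0.025])]
board_mid [(0.98, [406.2, 381.3], [0.483, -0.374, 0.011]), (0.62, [265.7, 255.1], [0.463, 0.155, 0.011])]
tray [(0.78, [386.1, 255.5], [0.657, -0.101, 0.09])]Traceback (most recent call last):
  File "<stdin>", line 6, in <module>
ValueError: it knows: board_mid, nest, spool_mid, tray
```

Run:
```python
from h import *
for c in ('scene','top'):
    s=snap(c); save(s,c+'0.png'); print(c,s['vfov'],s['cx'],s['cy']); print(np.array(s['world_from_camera']).round(3).tolist())
    for t in ('spool_mid','board_mid','tray','nest'):
        print(t,[(round(r['p'],2),np.round(r['at'],1).tolist(),atz(s,r['at'],{'spool_mid':.025,'board_mid':.011,'tray':.09,'nest':.008}.get(t,.07)).round(3).tolist()) for r in ctrl.tip_of(c,t)[:5]])
print(ctrl.get_state())
```

```text
scene 46.516730182991154 318.6236901053446 237.8409417519029
[[0.813, 0.332, -0.479, -0.122], [-0.582, 0.489, -0.649, -0.875], [0.019, 0.806, 0.591, 0.935], [0.0, 0.0, 0.0, 1.0]]
spool_mid [(0.83, [268.9, 252.7], [0.467, 0.143, 0.025]), (0.76, [243.1, 186.6], [0.577, 0.477, 0.025])]
board_mid [(0.96, [406.6, 383.5], [0.48, -0.378, 0.011])]
tray [(0.7, [386.6, 254.2], [0.661, -0.098, 0.09])]
nest [(0.84, [320.6, 308.3], [0.466, -0.093, 0.008])]
top 49.42302649696531 318.31176345235116 234.67151664678613
[[0.411, 0.793, -0.449, -0.088], [-0.912, 0.359, -0.201, -0.258], [0.001, 0.492, 0.871, 1.362], [0.0, 0.0, 0.0, 1.0]]
spool_mid [(0.8, [267.1, 264.8], [0.451, 0.143, 0.025]), (0.68, [189.9, 190.0], [0.582, 0.478, 0.025]), (0.53, [296.7, 275.3], [0.456, 0.052, 0.025])]
board_mid [(0.63, [444.1, 327.6], [0.485, -0.374, 0.011])]
tray []
nest [(0.73, [348.4, 294.5], [0.469, -0.101, 0.008])]
{'time_s': 0.7, 'joints': array([-1.35751496,  0.61482158, -0.012606  ,  1.42338007,  0.00809854,
        1.10344007, -0.04039632]), 'dq': array([ 1.30921584e-03,  1.89687182e-03,  1.27171184e-05,  1.96431727e-04,
       -1.26922690e-05, -5.34615483e-04,  2.74797788e-05]), 'tau': array([-3.29160202e-04, -4.58690786e+01,  2.08719545e-01, -1.66001362e+01,
       -6.11250428e-02,  1.30731356e-02,  4.38404606e-05]), 'ee_pos': array([0.15433408, 0.63138138, 0.19849778]), 'orientation': array([[ 2.37441614e-01,  9.71401811e-01, -3.99591855e-05],
       [ 9.71401812e-01, -2.37441613e-01,  9.81717124e-06],
       [ 4.84444470e-08, -4.11474301e-05, -9.99999999e-01]]), 'contact_force': array([ 0.13882703,  0.07514035, -0.69042433]), 'moment': array([ 0.02780611, -0.02307636,  0.02500103]), 'finger_gap': 0.0929413780052355}
```

View pics/scene0.png

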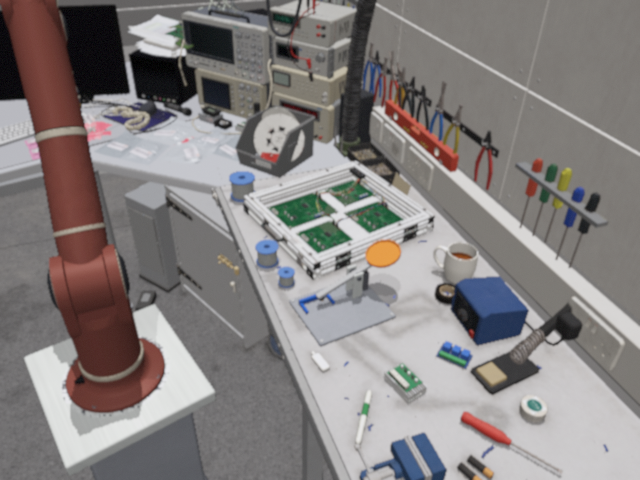

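View pics/top0.png

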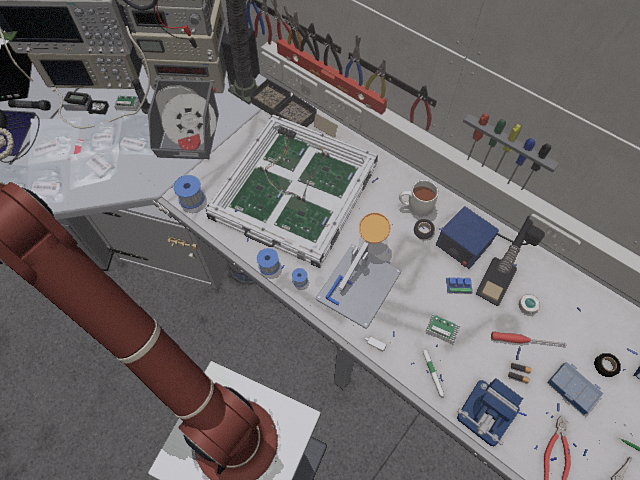

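Run:
```python
from h import *
im=cv2.imread('pics/top0.png'); 
cv2.imwrite('pics/c1.png',cv2.resize(im[170:350,160:420],None,fx=3,fy=3,interpolation=cv2.INTER_CUBIC))
s=snap('top')
for r in ctrl.outline_of('top','spool_mid'): print(r['p'],r['rect'])
for t in ('board_mid','tray','probe_arm'):
  for r in ctrl.outline_of('top',t):
    m=r['pixels'].astype(np.uint8); c=cv2.findContours(m,0,2)[0]; c=max(c,key=cv2.contourArea)
    b=cv2.boxPoints(cv2.minAreaRect(c)); print(t,r['p'],r['rect'],[atz(s,p,.03).round(3)[:2].tolist() for p in b])
```

```text
0.91 [176.2, 178.1, 28.0, 29.9]
0.78 [258.5, 248.1, 22.5, 28.4]
0.74 [292.2, 265.9, 17.1, 21.9]
0.28 [339.2, 213.8, 49.7, 77.2]
board_mid 0.89 [425.3, 311.7, 34.3, 29.5] [[0.447, -0.326], [0.505, -0.331], [0.5, -0.414], [0.442, -0.408]]
tray 0.68 [338.8, 211.8, 51.4, 78.3] [[0.469, -0.069], [0.741, -0.039], [0.745, -0.131], [0.475, -0.153]]
tray 0.63 [316.0, 212.1, 86.7, 115.8] [[0.41, -0.027], [0.75, -0.05], [0.716, -0.224], [0.389, -0.185]]
```

View pics/c1.png

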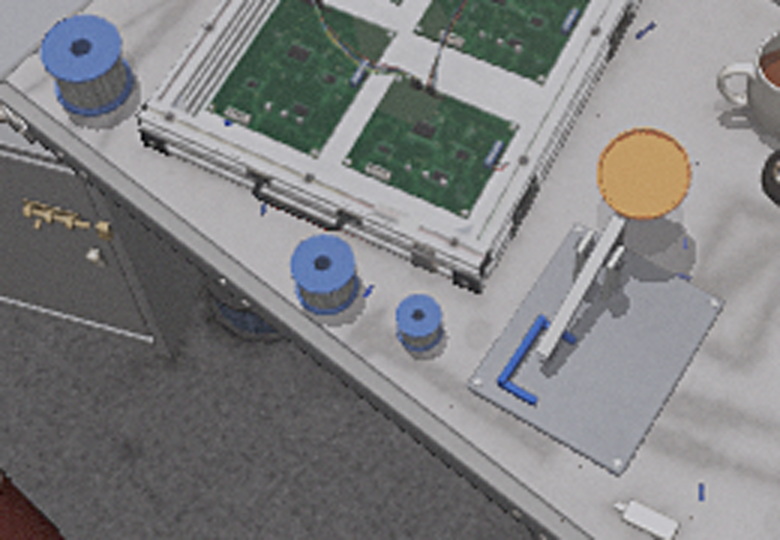

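Run:
```python
from h import *
s=snap('top')
g=lambda u,v,z: atz(s,(160+(u-1)/3,170+(v-1)/3),z)
P=[g(u,v,.008) for u,v in [(470,383),(620,472),(722,303),(575,225)]]
for p in P: print(p.round(4))
for a,b in((0,1),(1,2),(3,2),(0,3)):
  d=P[b]-P[a]; print(a,b,np.linalg.norm(d).round(4),np.degrees(np.arctan2(d[1],d[0])).round(2))
print('stop top',g(502,380,.022),g(543,319,.022))
print('rail',g(502,382,.016),g(535,402,.016))
print('tray',[g(645,175,z).round(4).tolist() for z in (.095,.1,.105)])
print('spool top', g(323,261,.05), g(325,237,.05),g(292,263,.05),g(356,263,.05))
print('small',g(419,313,.04))
sc=snap('scene')
for t in('nest','tray','spool_mid','board_mid'):
  r=ctrl.tip_of('scene',t); r2=ctrl.tip_of('top',t) ; print(t,[(x['p'],x['at']) for x in r],[(x['p'],x['at']) for x in r2])
```

```text
[ 0.424  -0.0228  0.008 ]
[ 0.4011 -0.182   0.008 ]
[ 0.5982 -0.2085  0.008 ]
[ 0.6186 -0.0479  0.008 ]
0 1 0.1608 -98.21
1 2 0.1989 -7.66
3 2 0.1619 -97.26
0 3 0.1962 -7.35
stop top [ 0.43358408 -0.05086855  0.022     ] [ 0.50601991 -0.0610866   0.022     ]
rail [ 0.43409787 -0.05074529  0.016     ] [ 0.42848974 -0.08636896  0.016     ]
tray [[0.6494, -0.1008, 0.095], [0.6465, -0.1014, 0.1], [0.6436, -0.102, 0.105]]
spool top [0.46360499 0.14680317 0.05      ] [0.48714998 0.15668853 0.05      ] [0.44973539 0.17238172 0.05      ] [0.47448958 0.11759306 0.05      ]
small [0.45618595 0.04381682 0.04      ]
nest [(0.64, [321.2, 309.9])] [(0.58, [348.6, 292.9])]
tray [(0.62, [383.8, 254.0])] [(0.77, [373.9, 227.1])]
spool_mid [(0.74, [288.3, 276.3]), (0.62, [243.7, 185.8]), (0.56, [267.3, 255.6]), (0.33, [322.3, 309.6])] [(0.89, [268.9, 261.2]), (0.63, [188.1, 192.9]), (0.48, [298.2, 275.2]), (0.47, [373.5, 227.8])]
board_mid [(0.73, [403.5, 384.0])] [(0.87, [442.5, 327.9])]
```

The middle-sized spool is the one at top pixel (268,261). The large one is at (188,190) and the small one at (299,276). The nest and arm lie at about −7.6° yaw, and the board is at (443,328).

```bash
python3 -m crank '[[[0.025,-0.04,0],[0,0,0]],[[0.025,-0.04,0],[0,0,0]],[[0.025,-0.04,0],[0,0,0]],[[0.025,-0.04,0],[0,0,0]],[[0.025,-0.04,0],[0,0,0]],[[0.025,-0.04,0],[0,0,0]],[[0.025,-0.04,0],[0,0,0]],[[0.025,-0.04,0],[0,0,0]],[[0.025,-0.04,0],[0,0,0]],[[0,0,0],[0,0,0]]]' 0 20
python3 - <<'E'
from h import *
s=snap('wrist'); save(s,'w1.png'); print(s['vfov'],s['cx'],s['cy'],np.array(s['world_from_camera']).round(3).tolist())
for r in ctrl.tip_of('wrist','spool_mid'): print(r['p'],r['at'],atz(s,r['at'],.025))
for r in ctrl.outline_of('wrist','spool_mid'): print(r['p'],r['rect'])
E
```

```text
time_s: 2.45
ee_pos: [0.3837, 0.2642, 0.1989]
orientation: [[0.251, 0.968, 0.003], [0.968, -0.251, -0.003], [-0.003, 0.004, -1.0]]
contact_force: [-0.1, 0.6, -0.2]
finger_gap: 0.0925
67.39874361076753 314.89795603879736 239.10310939844985 [[0.251, -0.939, -0.237, 0.318], [0.968, 0.242, 0.065, 0.282], [-0.003, -0.246, 0.969, 0.385], [0.0, 0.0, 0.0, 1.0]]
0.92 [139.3, 321.3] [0.44870274 0.04795796 0.025     ]
0.85 [228.3, 309.6] [0.45979431 0.14706149 0.025     ]
0.95 [209.4, 276.7, 48.6, 52.1]
0.92 [493.6, 290.9, 42.3, 34.6]
0.87 [111.2, 299.5, 44.3, 26.1]
```

View pics/w1.png

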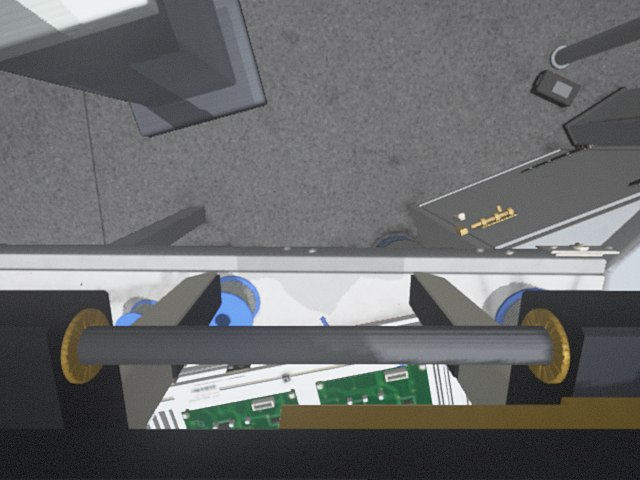

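Run:
```python
from h import *
s=snap('top')
g=lambda u,v,z: atz(s,(160+(u-1)/3,170+(v-1)/3),z)[:2]
c=np.array([.461,.146])
for z,(a,b) in {.0:((140,150),(480,292)),.05:((145,108),(485,250))}.items():
  A,B=g(*a,z),g(*b,z); d=(B-A)/np.linalg.norm(B-A); print(z,A,B,np.degrees(np.arctan2(d[1],d[0])), d[0]*(c-A)[1]-d[1]*(c-A)[0])
```

```text
0.0 [0.52089006 0.38910725] [0.51710383 0.00882147] -90.57043375195003 -0.057466772527612967
0.05 [0.5428647  0.38553607] [0.53694885 0.01276033] -90.90919239925279 -0.07805350084826881
```

```bash
python3 -m crank '[[[0.0205,-0.03125,0],[0,0,0.03]],[[0.0205,-0.03125,0],[0,0,0.03]],[[0.0205,-0.03125,0],[0,0,0.03]],[[0.0205,-0.03125,0],[0,0,0.03]],[[0,0,-0.03],[0,0,0]],[[0,0,-0.03],[0,0,0]],[[0,0,-0.03],[0,0,0]],[[0,0,-0.01],[0,0,0]],[[0,0,0],[0,0,0]],[[0,0,0],[0,0,0]]]'
python3 - <<'E'
from h import *
s=snap('wrist'); save(s,'w2.png')
for r in ctrl.tip_of('wrist','spool_mid'): print(r['p'],r['at'],atz(s,r['at'],.025))
for r in ctrl.outline_of('wrist','spool_mid'): print(r['p'],r['rect'])
E
```

```text
time_s: 3.65
ee_pos: [0.462, 0.1477, 0.0993]
orientation: [[0.118, 0.993, 0.001], [0.993, -0.118, 0.001], [0.001, 0.001, -1.0]]
contact_force: [0.3, -0.5, 0.4]
finger_gap: 0.0929
0.95 [176.0, 245.2] [0.45285938 0.04423899 0.025     ]
0.72 [315.7, 238.8] [0.46031746 0.14900042 0.025     ]
0.93 [268.3, 192.5, 87.1, 100.0]
0.84 [135.3, 213.8, 78.5, 67.1]
0.73 [2.6, 284.0, 33.7, 5.5]
```

View pics/w2.png

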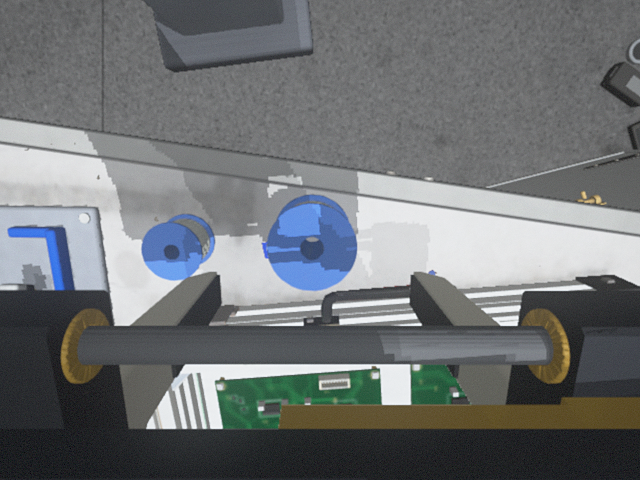

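The mid spool's top-hole centre is at about (312,248), centred between the fingers. The small spool at (172,250) is clear. Descending and grasping.

```bash
python3 -m crank '[[[-0.001,0.001,-0.03],[0,0,0]],[[0,0,-0.03],[0,0,0]],[[0,0,-0.02],[0,0,0]],[[0,0,-0.007],[0,0,0]],[[0,0,0],[0,0,0]],[[0,0,0],[0,0,0]],[[0,0,0],[0,0,0]],[[0,0,0],[0,0,0]],[[0,0,0],[0,0,0]],[[0,0,0],[0,0,0]]]' && python3 -m crank '[[[0,0,0],[0,0,0]],[[0,0,0],[0,0,0]],[[0,0,0],[0,0,0]],[[0,0,0],[0,0,0]],[[0,0,0],[0,0,0]],[[0,0,0],[0,0,0]],[[0,0,0],[0,0,0]],[[0,0,0],[0,0,0]],[[0,0,0],[0,0,0]],[[0,0,0],[0,0,0]]]' 255 25
```

```text
time_s: 4.8
ee_pos: [0.4605, 0.1474, 0.0118]
orientation: [[0.119, 0.993, 0.001], [0.993, -0.119, 0.0], [0.0, 0.001, -1.0]]
contact_force: [-0.2, 1.0, -0.5]
finger_gap: 0.0929
time_s: 5.8
ee_pos: [0.4602, 0.1469, 0.0114]
orientation: [[0.12, 0.993, -0.0], [0.993, -0.12, -0.001], [-0.001, -0.0, -1.0]]
contact_force: [-0.5, -2.8, 0.2]
finger_gap: 0.0607
```

```bash
python3 -m crank '[[[0,0,0.02],[0,0,0]],[[0,0,0.04],[0,0,0]],[[0,0,0.045],[0,0,0]],[[0,0,0.045],[0,0,0]],[[0,0,0.03],[0,0,0]],[[0.016,-0.0205,0],[0,0,0]],[[0.032,-0.041,0],[0,0,0]],[[0.032,-0.041,0],[0,0,0]],[[0.032,-0.041,0],[0,0,0]],[[0.032,-0.041,0],[0,0,0]]]' && python3 -m crank '[[[0.032,-0.041,0],[0,0,0]],[[0.016,-0.0215,0],[0,0,0]],[[0,0,0],[0,0,0]],[[0,0,0],[0,0,0]],[[0,0,0],[0,0,0]],[[0,0,0],[0,0,0]],[[0,0,0],[0,0,0]],[[0,0,0],[0,0,0]],[[0,0,0],[0,0,0]],[[0,0,0],[0,0,0]]]'
python3 - <<'E'
from h import *
for c in ('scene','top','wrist'):
    s=snap(c); save(s,c+'3.png')
    for t in ('spool_mid','tray','nest'):
        print(c,t,[(round(r['p'],2),np.round(r['at'],1).tolist(),atz(s,r['at'],{'spool_mid':.215,'tray':.1}.get(t,.008)).round(3).tolist()) for r in ctrl.tip_of(c,t)[:5]])
a=[cv2.imread('pics/%s3.png'%c) for c in('top','scene','wrist')]
cv2.imwrite('pics/m3.png',np.hstack([cv2.resize(a[0][130:330,300:460],None,fx=2.4,fy=2.4),cv2.resize(a[1][160:340,300:450],None,fx=2.6667,fy=2.6667)]))
E
```

```text
time_s: 6.8
ee_pos: [0.5997, -0.0312, 0.1904]
orientation: [[0.118, 0.993, -0.002], [0.993, -0.118, 0.001], [0.001, -0.002, -1.0]]
contact_force: [1.1, 1.5, -3.8]
finger_gap: 0.061
time_s: 7.8
ee_pos: [0.6461, -0.0916, 0.1916]
orientation: [[0.119, 0.993, 0.0], [0.993, -0.119, -0.0], [-0.0, 0.0, -1.0]]
contact_force: [-0.2, 0.4, -3.7]
finger_gap: 0.0607
scene spool_mid [(0.91, [387.1, 217.3], [0.638, -0.109, 0.215]), (0.89, [285.4, 274.8], [0.333, -0.149, 0.215]), (0.56, [243.8, 188.7], [0.428, 0.185, 0.215])]
scene tray [(0.82, [384.3, 253.8], [0.649, -0.103, 0.1])]
scene nest [(0.97, [320.4, 309.2], [0.464, -0.095, 0.008])]
top spool_mid [(0.84, [375.5, 206.0], [0.642, -0.094, 0.215]), (0.5, [297.4, 275.7], [0.378, 0.006, 0.215])]
top tray [(0.68, [373.4, 227.8], [0.646, -0.098, 0.1])]
top nest [(0.64, [349.9, 293.7], [0.473, -0.104, 0.008])]
wrist spool_mid [(0.58, [314.5, 285.3], [0.643, -0.091, 0.215])]
wrist tray []
wrist nest [(0.96, [279.5, 27.6], [0.468, -0.103, 0.008])]
```

View pics/m3.png

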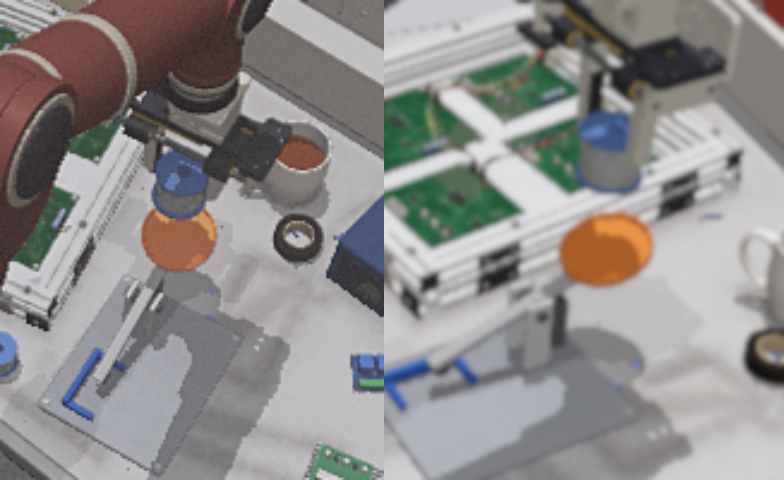

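```bash
python3 -m crank '[[[0.004,-0.0045,0],[0,0,0]],[[0.004,-0.0045,-0.01],[0,0,0]],[[0,0,-0.02],[0,0,0]],[[0,0,-0.015],[0,0,0]],[[0,0,-0.01],[0,0,0]],[[0,0,-0.01],[0,0,0]],[[0,0,-0.01],[0,0,0]],[[0,0,-0.01],[0,0,0]],[[0,0,-0.0066],[0,0,0]],[[0,0,0],[0,0,0]]]' && python3 -m crank '[[[0,0,-0.003],[0,0,0]],[[0,0,-0.002],[0,0,0]],[[0,0,-0.002],[0,0,0]],[[0,0,-0.001],[0,0,0]],[[0,0,-0.001],[0,0,0]],[[0,0,0],[0,0,0]],[[0,0,0],[0,0,0]],[[0,0,0],[0,0,0]],[[0,0,0],[0,0,0]],[[0,0,0],[0,0,0]]]'
python3 - <<'E'
from h import *
for c in ('scene','top'):
    s=snap(c); save(s,c+'4.png')
    for t in ('spool_mid','tray'):
        print(c,t,[(round(r['p'],2),np.round(r['at'],1).tolist(),atz(s,r['at'],{'spool_mid':.103,'tray':.078}.get(t,.008)).round(3).tolist()) for r in ctrl.tip_of(c,t)[:2]])
a=[cv2.imread('pics/%s4.png'%c) for c in('top','scene')]
cv2.imwrite('pics/m4.png',np.hstack([cv2.resize(a[0][130:330,300:460],None,fx=2.4,fy=2.4),cv2.resize(a[1][160:340,300:450],None,fx=2.6667,fy=2.6667)]))
E
```

```text
time_s: 9.4
ee_pos: [0.6535, -0.1005, 0.0988]
orientation: [[0.119, 0.993, -0.002], [0.993, -0.119, 0.0], [-0.0, -0.002, -1.0]]
contact_force: [-0.9, 0.8, -3.0]
finger_gap: 0.0608
time_s: 10.4
ee_pos: [0.6542, -0.1007, 0.0909]
orientation: [[0.12, 0.993, 0.0], [0.993, -0.12, -0.0], [-0.0, 0.0, -1.0]]
contact_force: [1.2, -0.5, -2.2]
finger_gap: 0.061
scene spool_mid [(0.7, [244.5, 187.1], [0.519, 0.357, 0.103]), (0.59, [285.9, 277.9], [0.399, -0.046, 0.103])]
scene tray [(0.93, [385.8, 262.6], [0.649, -0.111, 0.078])]
top spool_mid [(0.71, [374.0, 225.3], [0.652, -0.097, 0.103]), (0.47, [298.7, 272.6], [0.433, 0.033, 0.103])]
top tray [(0.81, [377.0, 231.7], [0.651, -0.109, 0.078])]
```

View pics/m4.png

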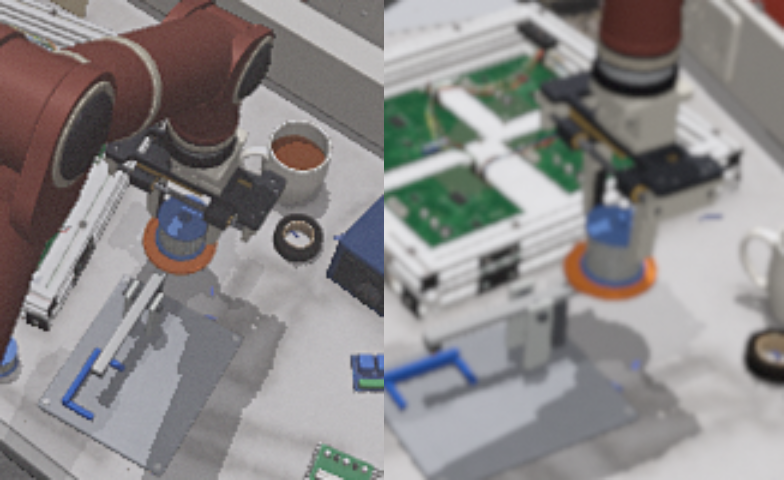

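The picture shows the spool (crop 182,228) sitting in the level tray, with the rim even all round and the arm open. Releasing.

```bash
python3 -m crank '[[[0,0,0],[0,0,0]],[[0,0,0],[0,0,0]],[[0,0,0],[0,0,0]],[[0,0,0],[0,0,0]],[[0,0,0],[0,0,0]],[[0,0,0],[0,0,0]],[[0,0,0.02],[0,0,0]],[[0,0,0.04],[0,0,0]],[[0,0,0.045],[0,0,0]],[[0,0,0.045],[0,0,0]]]' 0
python3 - <<'E'
from h import *
for c in ('scene','top'):
    s=snap(c); save(s,c+'5.png')
    for t in ('spool_mid','tray','board_mid','nest'):
        print(c,t,[(round(r['p'],2),np.round(r['at'],1).tolist(),atz(s,r['at'],{'spool_mid':.103,'tray':.078,'board_mid':.011}.get(t,.008)).round(3).tolist()) for r in ctrl.tip_of(c,t)[:3]])
a=[cv2.imread('pics/%s5.png'%c) for c in('top','scene')]
cv2.imwrite('pics/m5.png',np.hstack([cv2.resize(a[0][180:380,330:490],None,fx=2.4,fy=2.4),cv2.resize(a[1][220:420,300:460],None,fx=2.4,fy=2.4)]))
E
```

```text
time_s: 11.7
ee_pos: [0.6538, -0.1007, 0.2423]
orientation: [[0.12, 0.993, -0.001], [0.993, -0.12, 0.0], [-0.0, -0.001, -1.0]]
contact_force: [0.8, 0.8, 0.1]
finger_gap: 0.0933
scene spool_mid [(0.95, [240.9, 186.5], [0.512, 0.365, 0.103]), (0.86, [286.2, 277.6], [0.4, -0.046, 0.103]), (0.64, [388.2, 253.2], [0.655, -0.109, 0.103])]
scene tray [(0.78, [386.7, 262.7], [0.65, -0.113, 0.078]), (0.68, [383.3, 251.2], [0.674, -0.073, 0.078])]
scene board_mid [(0.56, [405.0, 382.5], [0.479, -0.375, 0.011])]
scene nest [(0.73, [321.3, 309.1], [0.466, -0.096, 0.008])]
top spool_mid [(0.8, [190.8, 193.2], [0.534, 0.427, 0.103]), (0.73, [375.3, 224.8], [0.655, -0.1, 0.103]), (0.56, [298.2, 273.9], [0.429, 0.032, 0.103])]
top tray [(0.87, [371.7, 233.1], [0.64, -0.097, 0.078])]
top board_mid [(0.8, [442.1, 326.3], [0.486, -0.368, 0.011])]
top nest [(0.56, [347.0, 294.9], [0.466, -0.098, 0.008])]
```

View pics/m5.png

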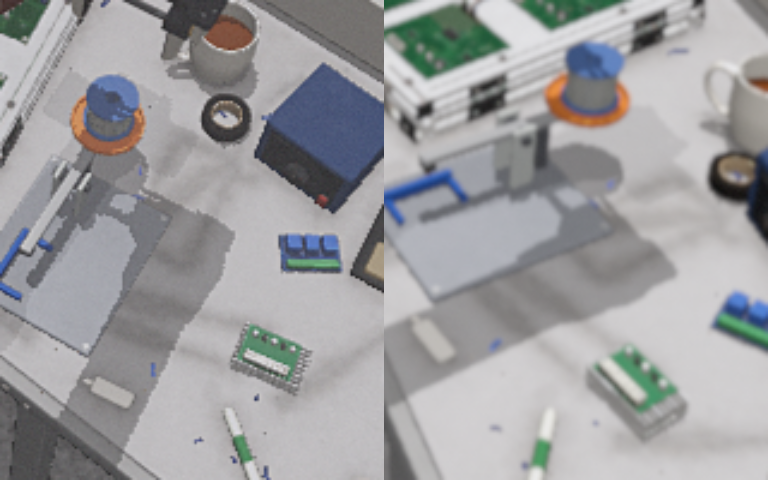

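```bash
python3 -c "
from rig import ctrl;print(ctrl.get_state()['joints'].round(3))"
```

```text
[ 0.069  0.606  0.094  1.325 -0.057  1.216  1.617]
```

```bash
python3 -m crank '[[[-0.01,-0.02,0],[0,0,-0.145]],[[-0.018,-0.031,0],[0,0,-0.145]],[[-0.018,-0.031,0],[0,0,-0.145]],[[-0.018,-0.031,0],[0,0,-0.145]],[[-0.018,-0.031,0],[0,0,-0.145]],[[-0.018,-0.031,0],[0,0,-0.145]],[[-0.018,-0.031,0],[0,0,-0.145]],[[-0.018,-0.031,0],[0,0,-0.145]],[[-0.018,-0.031,0],[0,0,-0.145]],[[-0.018,-0.029,0],[0,0,-0.145]]]' && python3 -m crank '[[[0,0,-0.02],[0,0,-0.11]],[[0,0,-0.03],[0,0,0]],[[0,0,-0.02],[0,0,0]],[[0,0,0],[0,0,0]],[[0,0,0],[0,0,0]],[[0,0,0],[0,0,0]],[[0,0,0],[0,0,0]],[[0,0,0],[0,0,0]],[[0,0,0],[0,0,0]],[[0,0,0],[0,0,0]]]'
python3 - <<'E'
from h import *
s=snap('wrist'); save(s,'w6.png')
print(np.array(s['world_from_camera'])[:3,3])
for r in ctrl.tip_of('wrist','board_mid'): print(r['p'],r['at'],atz(s,r['at'],.011))
for r in ctrl.outline_of('wrist','board_mid'): print(r['p'],r['rect'])
for r in ctrl.tip_of('wrist','nest'): print(r['p'],r['at'],atz(s,r['at'],.008))
E
```

```text
time_s: 13.2
ee_pos: [0.4811, -0.3988, 0.2401]
orientation: [[1.0, -0.005, -0.001], [-0.005, -1.0, 0.001], [-0.001, -0.001, -1.0]]
contact_force: [-0.8, 0.5, -0.4]
finger_gap: 0.0927
time_s: 14.2
ee_pos: [0.4823, -0.3978, 0.1712]
orientation: [[0.994, -0.109, 0.0], [-0.109, -0.994, -0.0], [0.0, 0.0, -1.0]]
contact_force: [-0.3, 0.1, 0.3]
finger_gap: 0.093
[ 0.48941722 -0.33061936  0.35800178]
0.63 [310.4, 192.6] [ 0.48078122 -0.37078052  0.011     ]
0.57 [280.7, 151.3, 56.6, 84.1]
```

View pics/w6.png

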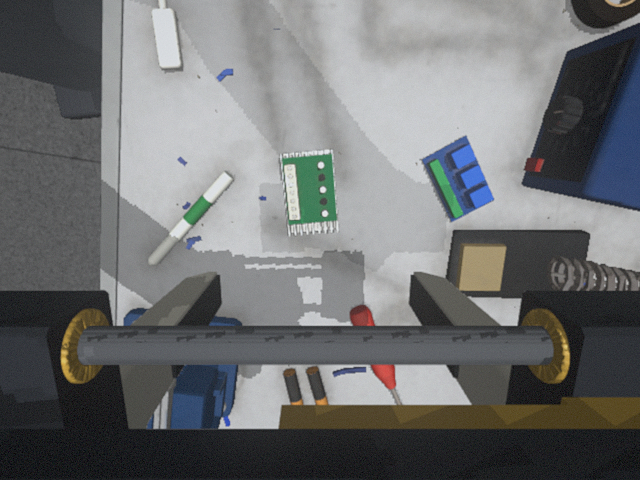

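```bash
python3 -m crank '[[[-0.0015,-0.001,-0.03],[0,0,0.065]],[[0,0,-0.04],[0,0,0]],[[0,0,-0.035],[0,0,0]],[[0,0,-0.03],[0,0,0]],[[0,0,-0.02],[0,0,0]],[[0,0,-0.01],[0,0,0]],[[0,0,-0.003],[0,0,0]],[[0,0,0],[0,0,0]],[[0,0,0],[0,0,0]],[[0,0,0],[0,0,0]]]' && python3 -m crank '[[[0,0,0],[0,0,0]],[[0,0,0],[0,0,0]],[[0,0,0],[0,0,0]],[[0,0,0],[0,0,0]],[[0,0,0],[0,0,0]],[[0,0,0],[0,0,0]],[[0,0,0],[0,0,0]],[[0,0,0],[0,0,0]],[[0,0,0],[0,0,0]],[[0,0,0],[0,0,0]]]' 255 25
```

```text
time_s: 15.4
ee_pos: [0.4813, -0.3994, 0.0041]
orientation: [[0.999, -0.044, 0.002], [-0.044, -0.999, -0.002], [0.002, 0.001, -1.0]]
contact_force: [-0.5, -0.5, -0.9]
finger_gap: 0.0927
time_s: 16.4
ee_pos: [0.4806, -0.3987, 0.0028]
orientation: [[0.999, -0.044, -0.0], [-0.044, -0.999, 0.0], [-0.0, -0.0, -1.0]]
contact_force: [-0.7, 0.7, 0.3]
finger_gap: 0.0176
```

The gap is 17.6 mm, where a grip on the block would read 50 mm. Looking before doing anything else.

Run:
```python
from h import *
for c in ('scene','top','wrist'):
    s=snap(c); save(s,c+'7.png')
    print(c,[(round(r['p'],2),np.round(r['at'],1).tolist(),atz(s,r['at'],.011).round(3).tolist()) for r in ctrl.tip_of(c,'board_mid')[:3]])
print(ctrl.get_state()['finger_gap'])
a=[cv2.imread('pics/%s7.png'%c) for c in('top','scene','wrist')]
cv2.imwrite('pics/m7.png',np.hstack([cv2.resize(a[0][270:370,390:490],(400,400)),cv2.resize(a[2][100:400,170:470],(400,400))]))
```

```text
scene [(0.88, [406.2, 384.2], [0.478, -0.379, 0.011]), (0.2, [323.0, 307.5], [0.471, -0.096, 0.011])]
top [(0.55, [441.1, 328.9], [0.478, -0.368, 0.011])]
wrist [(0.91, [311.4, 229.1], [0.48, -0.371, 0.011])]
0.0003348461658802546
```

View pics/m7.png

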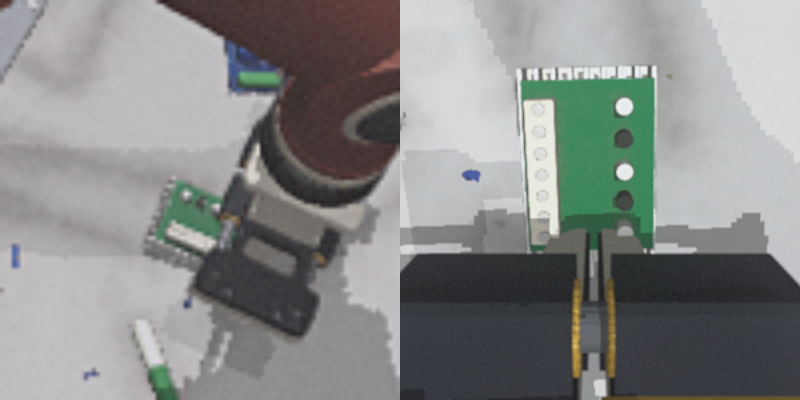

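Run:
```python
from h import *
s=snap('wrist')
for z in (.0,.022): print(z,atz(s,(260,156),z),atz(s,(362,150),z),atz(s,(269,280),z),proj(s,np.array(ctrl.get_state()['ee_pos'])))
T=np.array(s['world_from_camera']); print(T[:3,3],s['f'])
# at previous pose: camera pos/orientation approx (translation only + yaw .065)
import scipy.spatial.transform as t
```

```text
0.0 [ 0.45521374 -0.33356088  0.        ] [ 0.50759684 -0.33287833  0.        ] [ 0.45475853 -0.4012004   0.        ] (np.float64(315.1120458014306), np.float64(275.57847711198815))
0.022 [ 0.45850298 -0.33329711  0.022     ] [ 0.50481101 -0.33269372  0.022     ] [ 0.45810056 -0.39309221  0.022     ] (np.float64(315.1120458014306), np.float64(275.57847711198815))
[ 0.4835756  -0.33128652  0.18969792] 359.8733664030931
```

Run:
```python
from h import *
a=[cv2.imread('pics/%s7.png'%c) for c in('top','scene','wrist')]; b=cv2.imread('pics/scene5.png')
C=cv2.INTER_CUBIC
up=cv2.resize(a[2][200:350,215:415],(400,300),interpolation=C)
L=np.vstack([up,cv2.resize(a[0][295:355,410:490],(400,300),interpolation=C)])
R=np.vstack([cv2.resize(a[1][345:420,360:460],(400,300),interpolation=C),cv2.resize(b[345:420,360:460],(400,300),interpolation=C)])
cv2.imwrite('pics/m8.png',np.hstack([L,R]))
```

```text
(no output)
```

View pics/m8.png

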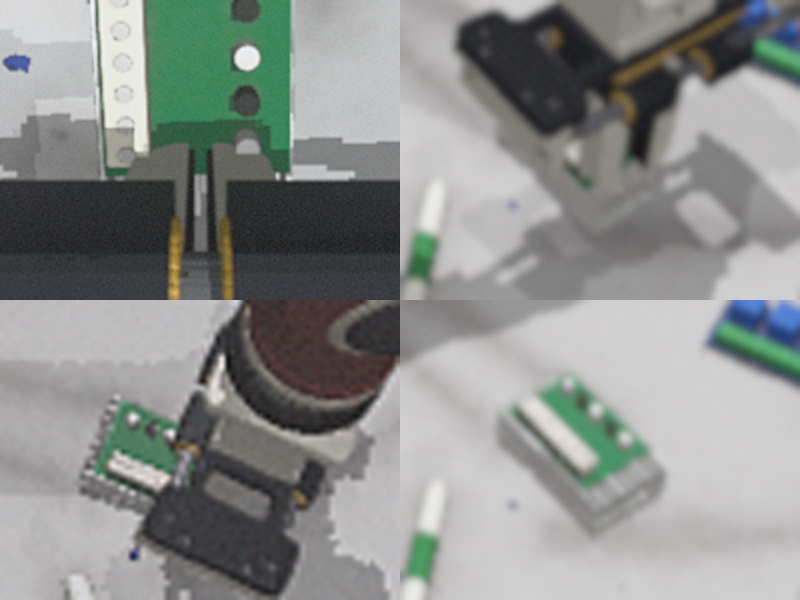

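Run:
```python
from h import *
s=snap('scene'); save(s,'scene9.png')
st=ctrl.get_state(); print(st['finger_gap'],st['ee_pos'],st['contact_force'])
for x in (.457,.4806,.506):
  for z in (.003,.022,.033): u,v=proj(s,np.array([x,-.4065,z])); print(x,z,((u-360)*4+400).round(),((v-345)*4).round())
for y in (-.333,-.411):
  for x in (.457,.506):
    for z in (0,.022): u,v=proj(s,np.array([x,y,z])); print('corner',x,y,z,((u-360)*4+400).round(),((v-345)*4).round())
```

```text
0.00035390721865602307 [ 0.48069097 -0.39869572  0.00284271] [0.24695418 0.06980854 0.15724587]
0.457 0.003 589.0 221.0
0.457 0.022 594.0 197.0
0.457 0.033 596.0 183.0
0.4806 0.003 623.0 200.0
0.4806 0.022 628.0 176.0
0.4806 0.033 630.0 162.0
0.506 0.003 659.0 177.0
0.506 0.022 664.0 153.0
0.506 0.033 667.0 139.0
corner 0.457 -0.333 0 493.0 131.0
corner 0.457 -0.333 0.022 497.0 103.0
corner 0.506 -0.333 0 562.0 90.0
corner 0.506 -0.333 0.022 567.0 62.0
corner 0.457 -0.411 0 595.0 231.0
corner 0.457 -0.411 0.022 600.0 204.0
corner 0.506 -0.411 0 664.0 186.0
corner 0.506 -0.411 0.022 670.0 159.0
```

The pictures show the shut fingers drawn inside the block's rear end, at (615,185) in the composite, with no contact felt and the board unmoved. I'll lift, reopen and try a grasp nearer the block's middle, which also tests whether this is the solid part.

```bash
python3 -m crank '[[[0,0,0.02],[0,0,0]],[[0,0,0.025],[0,0,0]],[[0,0.008,0.005],[0,0,0]],[[0,0.008,0],[0,0,0]],[[0,0,0],[0,0,0]],[[0,0,0],[0,0,0]],[[0,0,0],[0,0,0]],[[0,0,-0.02],[0,0,0]],[[0,0,-0.02],[0,0,0]],[[0,0,-0.01],[0,0,0]]]' 0
python3 -m crank '[[[0,0,0],[0,0,0]],[[0,0,0],[0,0,0]],[[0,0,0],[0,0,0]],[[0,0,0],[0,0,0]],[[0,0,0],[0,0,0]],[[0,0,0],[0,0,0]],[[0,0,0],[0,0,0]],[[0,0,0],[0,0,0]],[[0,0,0],[0,0,0]],[[0,0,0],[0,0,0]]]' 255 25
python3 - <<'E'
from h import *
s=snap('wrist'); print(ctrl.get_state()['finger_gap'])
print([(round(r['p'],2),atz(s,r['at'],.011).round(3).tolist()) for r in ctrl.tip_of('wrist','board_mid')])
E
```

```text
time_s: 17.8
ee_pos: [0.4796, -0.382, 0.0007]
orientation: [[0.999, -0.044, -0.003], [-0.044, -0.999, 0.002], [-0.003, -0.002, -1.0]]
contact_force: [0.3, 0.0, -0.4]
finger_gap: 0.0758
time_s: 18.8
ee_pos: [0.4806, -0.3827, 0.0028]
orientation: [[0.999, -0.044, -0.0], [-0.044, -0.999, 0.0], [-0.0, -0.0, -1.0]]
contact_force: [-0.1, 0.6, -0.2]
finger_gap: 0.0051
0.0021892563678762066
[(0.92, [0.482, -0.371, 0.011])]
```

```bash
python3 -m crank '[[[0,0,0.03],[0,0,0]],[[0,0.01,0.03],[0,0,0]],[[0,0,0],[0,0,0]],[[0,0,-0.02],[0,0,0]],[[0,0,-0.01],[0,0,0]],[[0,0,-0.005],[0,0,0]],[[0,0,-0.005],[0,0,0]],[[0,0,-0.002],[0,0,0]],[[0,0,0],[0,0,0]],[[0,0,0],[0,0,0]]]'
python3 - <<'E'
from h import *
for c in ('wrist','scene','top'):
    s=snap(c); save(s,c+'10.png')
    print(c,[(round(r['p'],2),np.round(r['at']).tolist(),atz(s,r['at'],.011).round(3).tolist()) for r in ctrl.tip_of(c,'board_mid')])
    print([(round(r['p'],2),np.round(r['rect']).tolist()) for r in ctrl.outline_of(c,'board_mid')])
print(ctrl.get_state()['finger_gap'],ctrl.get_state()['contact_force'],ctrl.get_state()['ee_pos'])
E
python3 - <<'E'
import rig,os;print(dir(rig.ctrl)[-30:])
E
```

```text
time_s: 19.9
ee_pos: [0.4808, -0.373, 0.0211]
orientation: [[0.999, -0.044, 0.0], [-0.044, -0.999, -0.0], [0.0, 0.0, -1.0]]
contact_force: [-0.4, -0.9, -0.2]
finger_gap: 0.0006
wrist [(0.74, [313.0, 265.0], [0.48, -0.37, 0.011])]
[(0.9, [263.0, 196.0, 95.0, 95.0])]
scene [(0.82, [404.0, 383.0], [0.477, -0.374, 0.011])]
[(0.72, [384.0, 366.0, 42.0, 35.0])]
top [(0.62, [442.0, 327.0], [0.485, -0.369, 0.011])]
[]
0.00027439710981510895 [-0.08348364 -0.26312391  0.14494474] [ 0.48068744 -0.37268814  0.02093476]
['__dir__', '__doc__', '__eq__', '__format__', '__ge__', '__getattribute__', '__getstate__', '__gt__', '__hash__', '__init__', '__init_subclass__', '__le__', '__lt__', '__module__', '__ne__', '__new__', '__reduce__', '__reduce_ex__', '__repr__', '__setattr__', '__sizeof__', '__str__', '__subclasshook__', '__weakref__', 'get_state', 'outline_of', 'pinch_z', 'sign_off', 'snapshot', 'tip_of']
```

```bash
python3 -m crank '[[[0,-0.01,0.03],[0,0,0]],[[0,-0.01,0],[0,0,0]],[[0,0,0],[0,0,0]],[[0,0,0],[0,0,0]],[[0,0,0],[0,0,0]],[[0,0,0],[0,0,0]],[[0,0,0],[0,0,0]],[[0,0,-0.02],[0,0,0]],[[0,0,-0.02],[0,0,0]],[[0,0,-0.008],[0,0,0]]]' 0
python3 -m crank '[[[0,0,0],[0,0,0]],[[0,0,0],[0,0,0]],[[0,0,-0.001],[0,0,0]],[[0,0,-0.001],[0,0,0]],[[0,0,-0.001],[0,0,0]],[[0,0,-0.001],[0,0,0]],[[0,0,-0.001],[0,0,0]],[[0,0,-0.001],[0,0,0]],[[0,0,0],[0,0,0]],[[0,0,0],[0,0,0]]]'
```

```text
time_s: 21.35
ee_pos: [0.4798, -0.3914, 0.0009]
orientation: [[0.999, -0.044, -0.003], [-0.044, -0.999, 0.003], [-0.003, -0.002, -1.0]]
contact_force: [-0.3, 0.3, -0.5]
finger_gap: 0.0759
time_s: 22.35
ee_pos: [0.4806, -0.3927, -0.0032]
orientation: [[0.999, -0.044, -0.0], [-0.044, -0.999, 0.0], [-0.0, -0.0, -1.0]]
contact_force: [0.1, -0.6, 0.3]
finger_gap: 0.093
```

The bench gave no force with the TCP at −3 mm, so the fingers are not touching where the reading says. I'll feel further down in small steps.

```bash
python3 -m crank '[[[0,0,-0.001],[0,0,0]],[[0,0,-0.001],[0,0,0]],[[0,0,-0.001],[0,0,0]],[[0,0,-0.001],[0,0,0]],[[0,0,-0.001],[0,0,0]],[[0,0,0],[0,0,0]],[[0,0,0],[0,0,0]],[[0,0,0],[0,0,0]],[[0,0,0],[0,0,0]],[[0,0,0],[0,0,0]]]' 255
python3 -c "
from rig import ctrl
s=ctrl.get_state();print(s['finger_gap'],s['contact_force'],s['tau'].round(2),s['joints'].round(3))"
```

```text
time_s: 23.35
ee_pos: [0.4806, -0.3926, -0.0082]
orientation: [[0.999, -0.044, -0.0], [-0.044, -0.999, 0.0], [-0.0, -0.0, -1.0]]
contact_force: [0.0, -0.1, -0.8]
finger_gap: 0.0496
0.04964177112709077 [ 0.04103621 -0.09069196 -0.76419071] [ 1.000e-02 -4.802e+01  5.470e+00 -1.065e+01 -2.000e-02  6.000e-02
 -0.000e+00] [ 0.436  0.849  0.365  1.703 -0.444  0.673  0.996]
```

Gap is now 49.6 mm, so the block is held. Only the pads near the grasp point make contact, and the bare tips do not. I'll re-grip 9 mm further back so the gripper body stays clear of the pivot posts.

```bash
python3 -m crank '[[[0,0,0],[0,0,0]],[[0,0,0],[0,0,0]],[[0,0,0],[0,0,0]],[[0,-0.005,0],[0,0,0]],[[0,-0.004,0],[0,0,0]],[[0,0,0],[0,0,0]],[[0,0,0],[0,0,0]],[[0,0,0],[0,0,0]],[[0,0,0],[0,0,0]],[[0,0,0],[0,0,0]]]' 0
python3 -m crank '[[[0,0,0],[0,0,0]],[[0,0,0],[0,0,0]],[[0,0,0],[0,0,0]],[[0,0,0],[0,0,0]],[[0,0,0],[0,0,0]],[[0,0,0],[0,0,0]],[[0,0,0],[0,0,0]],[[0,0,0.01],[0,0,0]],[[0,0,0.01],[0,0,0]],[[0,0,0],[0,0,0]]]' 255 30
python3 - <<'E'
from h import *
st=ctrl.get_state(); print(st['finger_gap'],st['contact_force'],st['ee_pos'])
s=snap('wrist'); save(s,'w11.png')
print([(round(r['p'],2),np.round(r['at']).tolist(),atz(s,r['at'],.031).round(3).tolist()) for r in ctrl.tip_of('wrist','board_mid')])
print([(round(r['p'],2),np.round(r['at']).tolist(),atz(s,r['at'],.008).round(3).tolist()) for r in ctrl.tip_of('wrist','nest')])
E
```

```text
time_s: 24.35
ee_pos: [0.4807, -0.4015, -0.0082]
orientation: [[0.999, -0.044, -0.0], [-0.044, -0.999, 0.0], [-0.0, -0.0, -1.0]]
contact_force: [-0.3, -0.5, -0.8]
finger_gap: 0.0929
time_s: 25.35
ee_pos: [0.4817, -0.4029, 0.0139]
orientation: [[0.999, -0.044, 0.003], [-0.044, -0.999, -0.003], [0.003, 0.003, -1.0]]
contact_force: [0.2, -0.3, -1.1]
finger_gap: 0.0498
0.04980795116450147 [ 0.23448448 -0.31893614 -1.08148151] [ 0.48168702 -0.40290558  0.01392044]
[(0.85, [314.0, 229.0], [0.483, -0.373, 0.031])]
[]
```

```bash
python3 -m crank '[[[-0.005,0.015,0.005],[0,0,-0.0174]],[[-0.0075,0.0285,0],[0,0,-0.0174]],[[-0.0085,0.0285,0],[0,0,-0.0174]],[[-0.0085,0.0285,0],[0,0,-0.0174]],[[-0.006,0.02,0],[0,0,-0.0174]],[[-0.002,0.0086,-0.005],[0,0,0]],[[0,0,0],[0,0,0]],[[0,0,0],[0,0,0]],[[0,0,0],[0,0,0]],[[0,0,0],[0,0,0]]]'
python3 - <<'E'
from h import *
t=dict(image=cv2.imread('pics/top0.png'))
for c in('wrist','top','scene'):
  s=snap(c); save(s,c+'12.png')
  print(c,'board',[(round(r['p'],2),np.round(r['at']).tolist(),atz(s,r['at'],.031).round(4).tolist()) for r in ctrl.tip_of(c,'board_mid')])
  print(c,'nest',[(round(r['p'],2),np.round(r['at']).tolist(),atz(s,r['at'],.008).round(4).tolist()) for r in ctrl.tip_of(c,'nest')])
  print(c,'arm',[(round(r['p'],2),np.round(r['rect']).tolist()) for r in ctrl.outline_of(c,'probe_arm')])
  if c=='top': print('cap',atz(s,(375,341),.01),atz(s,(365,338),.01),atz(s,(384,348),.01))
w=cv2.imread('pics/wrist12.png'); t=cv2.imread('pics/scene12.png'); p=cv2.imread('pics/top12.png')
cv2.imwrite('pics/m12.png',np.hstack([cv2.resize(w,(480,360)),np.vstack([cv2.resize(t[220:400,300:460],(320,360))])]))
cv2.imwrite('pics/m12.png',np.vstack([cv2.imread('pics/m12.png'),cv2.resize(p[200:320,330:543],(800,240*800//426//2))[:220]]))
E
```

```text
time_s: 26.5
ee_pos: [0.4434, -0.2741, 0.0119]
orientation: [[0.991, -0.132, 0.001], [-0.132, -0.991, -0.001], [0.001, 0.001, -1.0]]
contact_force: [0.7, 0.3, -0.6]
finger_gap: 0.0495
wrist board []
wrist nest []
wrist arm []
top board [(0.75, [392.0, 320.0], [0.4411, -0.2393, 0.031])]
top nest []
top arm [(0.59, [340.0, 250.0, 25.0, 38.0])]
cap [ 0.37356157 -0.21760032  0.01      ] [ 0.37026477 -0.19020065  0.01      ] [ 0.36553903 -0.2462787   0.01      ]
scene board [(0.91, [350.0, 346.0], [0.4346, -0.243, 0.031])]
scene nest [(0.75, [321.0, 306.0], [0.4728, -0.0861, 0.008])]
scene arm [(0.94, [318.0, 255.0, 83.0, 36.0]), (0.65, [387.0, 239.0, 10.0, 29.0])]
```

View pics/m12.png

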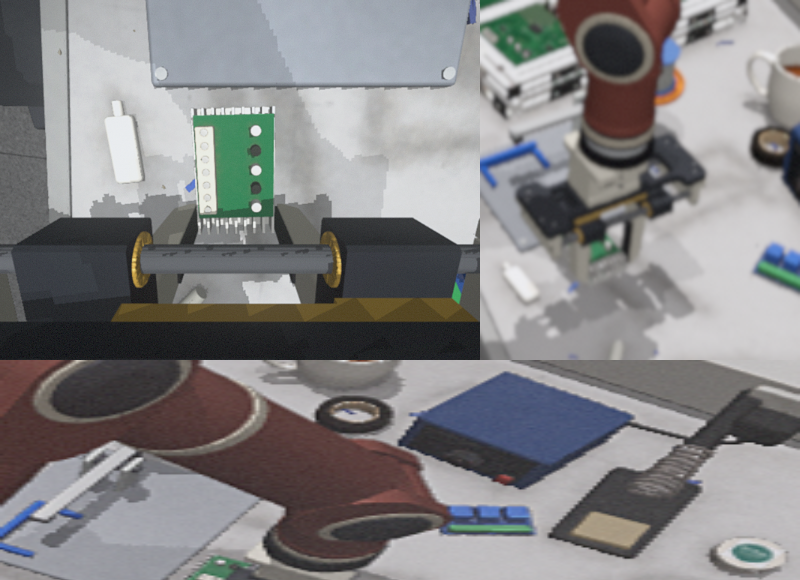

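Run:
```python
from h import *
s=snap('wrist')
k=4/3
for z in (.008,): 
  A=atz(s,(151*k,87*k),z);B=atz(s,(466*k,85*k),z);print(A,B,np.linalg.norm(B-A),np.degrees(np.arctan2(*(B-A)[1::-1])))
  ex=np.array([.991,-.131,0]);ey=np.array([.131,.991,0]); n=A+.0535*ex+.09*ey; print('nest from edge',n)
g=[atz(s,(u*k,v*k),.036) for u,v in((194,113),(274,111))];print('front',g)
print(ctrl.get_state()['ee_pos'])
```

```text
[ 0.39729852 -0.18225648  0.008     ] [ 0.60672285 -0.20857665  0.008     ] 0.21107178856821204 -7.163299367444092
nest from edge [ 0.46210702 -0.10007498  0.008     ]
front [array([ 0.42728267, -0.20316707,  0.036     ]), array([ 0.47382625, -0.20815641,  0.036     ])]
[ 0.44317758 -0.27256983  0.01183644]
```

```bash
python3 -m crank '[[[0.0020,0.0149,0],[0,0,0]],[[0.0026,0.0198,0],[0,0,0]],[[0.0026,0.0198,0],[0,0,0]],[[0,0,-0.004],[0,0,0]],[[0,0,-0.004],[0,0,0]],[[0,0,-0.002],[0,0,0]],[[0,0,0],[0,0,0]],[[0,0,0],[0,0,0]],[[0,0,0],[0,0,0]],[[0,0,0],[0,0,0]]]'
python3 - <<'E'
from h import *
st=ctrl.get_state(); print(st['ee_pos'],st['contact_force'],st['finger_gap'])
E
```

```text
time_s: 28.15
ee_pos: [0.4504, -0.2185, 0.0019]
orientation: [[0.991, -0.131, 0.0], [-0.131, -0.991, -0.0], [0.0, 0.0, -1.0]]
contact_force: [-0.5, -0.8, -1.7]
finger_gap: 0.0497
[ 0.45036169 -0.21846413  0.00194568] [-0.5312172  -0.80788194 -1.6646721 ] 0.04968759764424377
```

```bash
python3 -m crank '[[[0.0005,0.004,0],[0,0,0]],[[0.0009,0.0069,0],[0,0,0]],[[0.0009,0.0069,0],[0,0,0]],[[0.0009,0.0069,0],[0,0,0]],[[0.0009,0.0069,0],[0,0,0]],[[0.0009,0.0069,0],[0,0,0]],[[0.0009,0.0069,0],[0,0,0]],[[0.0009,0.0069,0],[0,0,0]],[[0.0006,0.0045,0],[0,0,0]],[[0.0004,0.003,0],[0,0,0]]]'
python3 - <<'E'
from h import *
for c in('wrist','scene'):
  s=snap(c); save(s,c+'13.png')
  print(c,'board',[(round(r['p'],2),np.round(r['at']).tolist(),atz(s,r['at'],.021).round(4).tolist()) for r in ctrl.tip_of(c,'board_mid')])
  print(c,'nest',[(round(r['p'],2),np.round(r['at']).tolist(),atz(s,r['at'],.008).round(4).tolist()) for r in ctrl.tip_of(c,'nest')])
  # blue pixels of end stop/rails
  im=s['image'].astype(int); m=((im[...,2]>110)&(im[...,2]-im[...,0]>70)&(im[...,2]-im[...,1]>45)).astype(np.uint8)
  n,l,st,ce=cv2.connectedComponentsWithStats(m); print([st[i].tolist() for i in range(1,n) if st[i][4]>60])
E
```

```text
time_s: 29.15
ee_pos: [0.4583, -0.1577, 0.0018]
orientation: [[0.992, -0.13, -0.0], [-0.13, -0.992, 0.0], [-0.0, -0.0, -1.0]]
contact_force: [0.2, 0.1, -1.2]
finger_gap: 0.0493
wrist board [(0.7, [313.0, 229.0], [0.4612, -0.1274, 0.021])]
wrist nest []
[[218, 52, 187, 19, 3517], [222, 73, 21, 77, 1279], [381, 125, 17, 24, 351]]
scene board [(0.89, [327.0, 316.0], [0.4552, -0.133, 0.021])]
scene nest [(0.56, [322.0, 312.0], [0.4619, -0.1029, 0.008])]
[[230, 172, 24, 12, 240], [575, 188, 8, 13, 67], [376, 238, 24, 15, 267], [279, 268, 15, 10, 122], [467, 279, 58, 36, 741], [442, 342, 29, 17, 196]]
```

Run:
```python
from h import *
s=snap('wrist'); tcp=np.array(ctrl.get_state()['ee_pos'])
ex=np.array([.991,-.131,0]);ey=np.array([.131,.991,0])
def r(u,v,z):
  d=atz(s,(u,v),z)-tcp; return (d@ex).round(4),(d@ey).round(4)
print('stop front top',r(312,71,.022),'front foot',r(312,71,.008),'back',r(312,52,.022))
print('rails in',r(243,130,.016),r(381,135,.016),'outer',r(222,130,.016),r(398,135,.016),'rail end',r(232,150,.016))
im=s['image']; 
print([im[v,312].tolist() for v in range(46,84,4)])
g=((im[...,1].astype(int)-im[...,0]>35)&(im[...,1].astype(int)-im[...,2]>10)); ys,xs=np.where(g[100:300,200:450]); print('green',xs.min()+200,xs.max()+200,ys.min()+100,ys.max()+100)
print(r(xs.min()+200,ys.min()+100,.032),r(xs.max()+200,ys.min()+100,.032),tcp)
```

```text
stop front top (np.float64(-0.0013), np.float64(0.0997)) front foot (np.float64(-0.0014), np.float64(0.1024)) back (np.float64(-0.0013), np.float64(0.1071))
rails in (np.float64(-0.0331), np.float64(0.0759)) (np.float64(0.0304), np.float64(0.0737)) outer (np.float64(-0.0428), np.float64(0.0759)) (np.float64(0.0382), np.float64(0.0737)) rail end (np.float64(-0.0387), np.float64(0.067))
[[166, 174, 184], [61, 102, 204], [63, 119, 221], [67, 120, 220], [66, 114, 217], [60, 93, 176], [60, 69, 99], [212, 217, 220], [232, 234, 237], [229, 233, 235]]
green 257 365 152 290
(np.float64(-0.0246), np.float64(0.0662)) (np.float64(0.0211), np.float64(0.0662)) [ 0.45809614 -0.15876827  0.00185578]
```

Rails and end stop in the wrist view put the nest 57 mm ahead of the TCP. The board's centre is 29 mm ahead and aligned sideways to about 1 mm, so 27–28 mm remain. Sliding in slowly.

```bash
python3 -m crank '[[[0.0004,0.003,0],[0,0,0]],[[0.0004,0.003,0],[0,0,0]],[[0.0004,0.003,0],[0,0,0]],[[0.0004,0.003,0],[0,0,0]],[[0.0004,0.003,0],[0,0,0]],[[0.0004,0.003,0],[0,0,0]],[[0.0004,0.003,0],[0,0,0]],[[0.0004,0.003,0],[0,0,0]],[[0.0004,0.003,0],[0,0,0]],[[0,0,0],[0,0,0]]]'
python3 -m crank '[[[0,0,-0.001],[0,0,0]],[[0,0,-0.0005],[0,0,0]],[[0,0,0],[0,0,0]],[[0,0,0],[0,0,0]],[[0,0,0],[0,0,0]],[[0,0,0],[0,0,0]],[[0,0,0],[0,0,0]],[[0,0,0],[0,0,0]],[[0,0,0],[0,0,0]],[[0,0,0],[0,0,0]]]'
python3 - <<'E'
from h import *
s=snap('wrist'); save(s,'w14.png'); st=ctrl.get_state(); tcp=np.array(st['ee_pos']); print(tcp,st['contact_force'],st['finger_gap'])
ex=np.array([.991,-.131,0]);ey=np.array([.131,.991,0])
im=s['image'].astype(int); m=((im[...,2]>110)&(im[...,2]-im[...,0]>70)&(im[...,2]-im[...,1]>45)).astype(np.uint8)
n,l,q,ce=cv2.connectedComponentsWithStats(m)
for i in range(1,n):
  if q[i][4]>60: x,y,w,h,a=q[i]; print(q[i], [((atz(s,uv,.02)-tcp)@np.c_[ex,ey]).round(4).tolist() for uv in((x,y+h),(x+w,y+h))])
print([(round(r['p'],2),((atz(s,r['at'],.019)-tcp)@np.c_[ex,ey]).round(4).tolist()) for r in ctrl.tip_of('wrist','board_mid')])
E
```

```text
time_s: 30.5
ee_pos: [0.4618, -0.1306, 0.0018]
orientation: [[0.992, -0.13, -0.0], [-0.13, -0.992, 0.0], [-0.0, -0.0, -1.0]]
contact_force: [-0.6, 0.1, -1.8]
finger_gap: 0.0496
time_s: 31.5
ee_pos: [0.4618, -0.1313, 0.0003]
orientation: [[0.991, -0.131, -0.0], [-0.131, -0.991, 0.0], [-0.0, -0.0, -1.0]]
contact_force: [0.3, 0.7, -1.9]
finger_gap: 0.0495
[ 4.61757176e-01 -1.31304884e-01  3.37916673e-04] [-0.17633743 -0.44908969 -0.48767702] 0.04940444653227665
[ 221  118  181   89 4863] [[-0.0441, 0.0411], [0.0406, 0.0411]]
[590 285   7  28 109] [[0.1387, -0.0128], [0.1423, -0.0128]]
[(0.82, [-0.0007, 0.0302])]
```

```bash
python3 -m crank '[[[0,0,0],[0,0,0]],[[0,0,0],[0,0,0]],[[0,0,0],[0,0,0]],[[0,0,0],[0,0,0]],[[0,0,0],[0,0,0]],[[0,0,0],[0,0,0]],[[0,0,0.01],[0,0,0]],[[0,0,0.02],[0,0,0]],[[-0.002,-0.015,0.03],[0,0,0]],[[-0.003,-0.02,0.03],[0,0,0]]]' 0
python3 -m crank '[[[-0.004,-0.03,0.03],[0,0,0]],[[-0.004,-0.03,0.03],[0,0,0]],[[-0.004,-0.03,0.03],[0,0,0]],[[-0.004,-0.03,0],[0,0,0]],[[0,0,0],[0,0,0]],[[0,0,0],[0,0,0]],[[0,0,0],[0,0,0]],[[0,0,0],[0,0,0]],[[0,0,0],[0,0,0]],[[0,0,0],[0,0,0]]]'
python3 - <<'E'
from h import *
N=np.array([.4655,-.0997,0]); R=np.c_[[.991,-.131,0],[.131,.991,0]]
for c in('wrist','scene','top'):
  s=snap(c); save(s,c+'15.png')
  for t,z in(('board_mid',.019),('spool_mid',.103),('tray',.078),('nest',.008)):
    print(c,t,[(round(r['p'],2),np.round(r['at']).tolist(),((atz(s,r['at'],z)-N)@R).round(4).tolist()) for r in ctrl.tip_of(c,t)])
  if c=='wrist':
    im=s['image'].astype(int); m=((im[...,2]>110)&(im[...,2]-im[...,0]>70)&(im[...,2]-im[...,1]>45)).astype(np.uint8)
    n,l,q,ce=cv2.connectedComponentsWithStats(m); print([q[i].tolist() for i in range(1,n) if q[i][4]>60])
    for r in ctrl.outline_of(c,'board_mid'):
      print(r['p'],r['rect']); cc=max(cv2.findContours(r['pixels'].astype(np.uint8),0,2)[0],key=cv2.contourArea); print([((atz(s,p,.022)-N)@R).round(3).tolist() for p in cv2.boxPoints(cv2.minAreaRect(cc))])
  print(c,'arm',[(round(r['p'],2),np.round(r['rect']).tolist()) for r in ctrl.outline_of(c,'probe_arm')])
E
```

```text
time_s: 32.6
ee_pos: [0.4566, -0.1654, 0.0916]
orientation: [[0.992, -0.128, -0.001], [-0.128, -0.992, 0.001], [-0.001, -0.001, -1.0]]
contact_force: [0.4, -0.6, -0.8]
finger_gap: 0.093
time_s: 33.6
ee_pos: [0.4409, -0.2856, 0.1801]
orientation: [[0.992, -0.129, -0.001], [-0.129, -0.992, 0.0], [-0.001, -0.0, -1.0]]
contact_force: [-0.2, -0.3, 0.0]
finger_gap: 0.0927
wrist board_mid [(0.86, [314.0, 5.0], [-0.0014, -0.0003])]
wrist spool_mid []
wrist tray []
wrist nest []
[[279, 187, 14, 10, 61], [465, 240, 45, 66, 374], [493, 250, 24, 22, 304], [501, 268, 27, 37, 495]]
0.83 [286.6, 0.0, 56.3, 56.3]
[[-0.025, 0.002], [0.023, 0.002], [0.024, -0.043], [-0.026, -0.043]]
wrist arm [(0.67, [549.0, 0.0, 52.0, 7.0])]
scene board_mid [(0.88, [324.0, 307.0], [0.0021, -0.0028]), (0.48, [322.0, 310.0], [-0.0051, -0.0091])]
scene spool_mid [(0.97, [243.0, 188.0], [-0.0135, 0.4559]), (0.72, [286.0, 276.0], [-0.0698, 0.0508]), (0.59, [385.0, 253.0], [0.1829, 0.0202])]
scene tray [(0.61, [385.0, 265.0], [0.176, 0.0071])]
scene nest [(0.91, [322.0, 308.0], [0.0033, 0.0058])]
scene arm [(0.81, [319.0, 264.0, 70.0, 28.0]), (0.65, [290.0, 261.0, 108.0, 85.0])]
top board_mid [(0.67, [347.0, 291.0], [0.006, 0.0054])]
top spool_mid [(0.57, [189.0, 194.0], [-0.0056, 0.5321]), (0.51, [298.0, 279.0], [-0.0661, 0.1181])]
top tray []
top nest [(0.73, [348.0, 295.0], [0.0031, -0.0011])]
top arm [(0.66, [339.0, 247.0, 26.0, 40.0])]
```

Run:
```python
import cv2,numpy as np
for c,(y0,y1,x0,x1) in {'scene':(235,275,362,412),'top':(205,250,355,395)}.items():
  a,b=[cv2.imread(f'pics/{c}{k}.png').astype(float) for k in(5,15)]
  f=lambda i:((i[...,2]>170)&(i[...,0]<90))[y0:y1,x0:x1]
  for i in(a,b): v,u=np.where(f(i)); print(c,'orange',len(u),u.min()+x0,u.max()+x0,v.min()+y0,v.max()+y0)
  g=[cv2.cvtColor(i[y0:y1,x0:x1].astype(np.uint8),cv2.COLOR_BGR2GRAY).astype(np.float32) for i in(a,b)]
  print(cv2.phaseCorrelate(*g))
from rig import ctrl; print(ctrl.get_state()['time_s'])
```

```text
scene orange 122 368 400 252 271
scene orange 46 370 390 263 271
((2.970437339188109, 2.104375765003301), -0.04026685428619385)
top orange 42 360 389 220 243Traceback (most recent call last):
  File "<stdin>", line 5, in <module>
    return umr_minimum(a, axis, None, out, keepdims, initial, where)
ValueError: zero-size array to reduction operation minimum which has no identity
```

The robot hides the spool now, so I'll back away once for a clear check.

```bash
python3 -m crank '[[[0,-0.03,0.02],[0,0,0]],[[0,-0.04,0.02],[0,0,0]],[[0,-0.04,0.02],[0,0,0]],[[0,-0.04,0],[0,0,0]],[[0,-0.04,0],[0,0,0]],[[0,-0.03,0],[0,0,0]],[[0,0,0],[0,0,0]],[[0,0,0],[0,0,0]],[[0,0,0],[0,0,0]],[[0,0,0],[0,0,0]]]'
python3 - <<'E'
from h import *
N=np.array([.4655,-.0997,0]); R=np.c_[[.991,-.131,0],[.131,.991,0]]
for c,(y0,y1,x0,x1) in {'scene':(235,275,362,412),'top':(205,250,355,395)}.items():
  s=snap(c); save(s,c+'16.png')
  for t,z in(('board_mid',.019),('spool_mid',.103)):
    print(c,t,[(round(r['p'],2),np.round(r['at']).tolist(),((atz(s,r['at'],z)-N)@R).round(4).tolist()) for r in ctrl.tip_of(c,t)])
  for k in(5,16):
    i=cv2.imread(f'pics/{c}{k}.png').astype(int); v,u=np.where(((i[...,2]>150)&(i[...,0]<100)&(i[...,2]-i[...,0]>80))[y0:y1,x0:x1]); print(c,k,len(u),(u.min()+x0,u.max()+x0,v.min()+y0,v.max()+y0) if len(u) else '')
E
```

```text
time_s: 35.55
ee_pos: [0.4418, -0.5047, 0.2406]
orientation: [[0.992, -0.128, 0.001], [-0.128, -0.992, 0.001], [0.001, -0.001, -1.0]]
contact_force: [-0.7, -0.0, -0.4]
finger_gap: 0.0929
scene board_mid [(0.59, [320.0, 308.0], [-0.0068, -0.0028])]
scene spool_mid [(0.78, [285.0, 276.0], [-0.072, 0.0499]), (0.76, [242.0, 190.0], [-0.018, 0.4471]), (0.69, [387.0, 253.0], [0.1864, 0.0162])]
scene 5 193 (np.int64(368), np.int64(401), np.int64(252), np.int64(271))
scene 16 201 (np.int64(368), np.int64(400), np.int64(252), np.int64(272))
top board_mid [(0.45, [346.0, 294.0], [-0.004, 0.0044])]
top spool_mid [(0.79, [189.0, 192.0], [-0.0009, 0.537]), (0.64, [300.0, 276.0], [-0.0554, 0.118])]
top 5 152 (np.int64(360), np.int64(389), np.int64(220), np.int64(243))
top 16 0
```

Seen from the scene camera, the tray sits exactly as it did right after the spool was released, and the board is in the nest. Handing in.

```bash
python3 -c "
from rig import ctrl;print(ctrl.sign_off())"
```

```text
the job is handed in; nothing more can be done
None
```

I put the middle-sized spool in the orange tray, where it holds the probe arm up, then slid the heat-sink board under the raised probe into the blue nest. I let go, backed the arm away and handed the job in at about 35.7 s. No verdict was reported.

**Last checks:**
- **Board:** the wrist camera put its middle at about (−1.4, −0.3) mm in the nest's axes just after release. The last scene and top readings were within 7 mm of the nest point.
- **Spool:** the last scene reading put it at (186, 16) mm in the nest's axes, about 9 mm from the tray's centre. The top camera had read it about 2 mm off right after I let go.
- **Arm held open:** the tray outline in the scene view matched the one right after release to within 1 pixel.

**What failed or disagreed:**
- **Missed grasps:** the first two attempts on the board closed on nothing, because the bare fingertips do not touch anything and only the pads do. Going about 11 mm lower gave a firm 50 mm grip. I then re-gripped 9 mm further back to keep the gripper clear of the pivot posts.
- **Hidden views:** the robot still hid the spool and tray from the top camera at the end, so the final tray check is from the scene camera only. I had used up my 12 pictures, so the last checks are measurements rather than a look.
- **Not measured directly:** I could not read the probe arm's angle or the force between board and arm. The wrist force reading never rose above about 2 N while the board went in.

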